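# Dock a plug-in circuit module and fit its keeper

## Robot

A 6-joint arm with a two-finger parallel gripper is mounted at the origin on the work surface. World frame = base frame: x ahead of the robot, y to its left, z up, the work surface at z = 0. Lengths are in m, angles in rad, forces in N, time in s.
With the tool pointing down it reaches from about 0.3 to 0.875 m from the base axis. Payload 6.4 kg.
Tool frame: the origin (TCP) lies midway between the tips of the shut fingers; the grasp point (between the pads) lies 19 mm behind it; x points along the fingers, y is the direction in which the jaws open and shut, and the axes are right-handed (so a half turn about x gives the same grasp; the last joint's range is limited). The gripper opens to 85 mm and grips with 20 to 120 N. Pads are 22 mm wide; open, the fingers measure 114 mm over their backs; the gripper's body (76 mm by 85 mm) begins 54 mm behind the grasp point. The pads swing forward as they close: fully open they stand 13 mm farther back than shut.
Start: joints at [1.004, 0.181, 1.607, -0, 1.354, -0.206], TCP at [0.203, 0.538, 0.204] pointing down, gripper open.
Joint ranges: [-2.99, 2.99], [-0.89, 2.07], [0.3, 2.58], [-1.14, 4.28], [0, 2.63], [-3.12, 3.12]. Speed limits (rad/s): [2.57, 2.57, 3.01, 3.14, 3.14, 3.14].

## Interface

Orientations are given as a unit quaternion [w, x, y, z].
In Python, from bench import ctrl gives the robot as it stands.
- The arm moves only by the tool step_arm, never from a script. Its argument "motion" is a list of rows, each a list of 7 numbers: the shift along the tool's x, y, z in mm, then the turn, a rotation vector about the tool's x, y, z in degrees, then the closure in counts, from 0 (fully open) to 255 (shut). In form: [[tx, ty, tz, rx, ry, rz, hand], ...]. A call has 1 to 10 rows; each row is the pose to reach, as a shift and turn from the pose commanded when the call began, along the tool's axes at that moment; what a row does not reach only later rows make up. A row lasts 1/8 s, in which the tool goes at most 62.5 mm and 10.7 degrees, less where a joint would pass 70% of its speed; a pose out of reach is approached as far as the arm can. A call with a gripper value outside its range is refused whole. The fingers move at their own pace and stop on an object; the grip force is fixed at half the most. Time passes only in rows, so rows that repeat a pose let the fingers close. It gives the time, the measured TCP pose, the force and the opening at its end, in the units of the state.
- ctrl.get_obs(): the state, without advancing time (a new reading comes with each control period).
- ctrl.camera(name): name is "scene" or "top"; returns (picture, depth): 480x640x3 uint8, red, green, blue; 480x640 float32, m along the optical axis (not along the pixel's ray), 0 where there is no reading.
- ctrl.camera_info(name): a dict with "fx", "fy", "cx", "cy" (pixels), "dist_coeffs" ([k1, k2, p1, p2, k3] as OpenCV has them; the pictures are not rectified), "T" (4x4, takes a point from camera to world coordinates). Camera axes: x right, y down, z forward; pixel columns grow to the right and rows downward; lengths in m; the calibration is good to about 2 mm. A picture is of the moment at which its call begins. camera_info takes no time and is no camera call.
- ctrl.hand_in(): hands the job in, once; it reports no verdict.
The state is a dict: "time_s": time; "q": joint angles; "dq": joint speeds; "joint_efforts": joint torques, N m; "eef_pos": TCP position; "eef_rot": TCP orientation; "wrist_force": force on the tool from outside, world axes, zero at the start; "torque": the same for the moment, N m; "opening": opening from 0.0 (shut) to 1.0 (fully open).
Only numpy, scipy, OpenCV 4.12 (cv2) and the standard library are available. Lean on these libraries where they do the work, as an engineer would, in place of code of your own. Each camera call takes 0.05 s, during which the arm holds its last target. There are 200 camera calls.

## Task

Slide the loose circuit module along the base plate into the open mouth of the aluminium case, fully home so that its front panel is flush with the rim. Then fetch the keeper from its rest block and lower it over the stud and pin on the case roof until its plate lies flat on the roof with the lip hanging in front of the panel. Do not let the keeper drop onto the stud, and leave the other things on the bench where they are.

Things in the scene. Friction and masses are not known exactly. Their poses are not given: they have to be found in the camera images.
- dock: Fixed aluminium case on a dark steel base plate. Origin: on the bench under the middle of the mouth rim; x points into the case (about away from the robot), z up. Base plate 190 wide (y), 4 thick, x = -198 to 112 mm; the module slides on it. Case: slot walls 6 thick, 4 thick roof with its top at z = 34 and an open window behind x = 58. Stud and pin stand on the roof.
- mouth (a point): Middle of the mouth rim on the slot floor (dock 0, 0, 4 mm), axes as the dock. Slot 93 wide (y +-46.5), 26 high, 100 deep to the back wall, which is the end stop. Two flared, slippery white plastic guides in front, 20 high, 4 thick, narrow from about 120 apart at x = -31 to the slot's width at the rim.
- stud (a point): Foot of the stud, on the roof top (dock x = 30, y = 0, z = 34 mm). Stud 12 in diameter, 34 tall, its top 8 mm tapering to 5. Axes as the dock.
- pin (a point): Foot of the anti-rotation pin, on the roof top (dock x = 30, y = 44, z = 34 mm). Pin 8 in diameter, 16 tall, its top 5 mm tapering to 3.
- module: Loose circuit module, 0.20 to 0.33 kg, 100 long (x), 90 wide (y): green board with chips in a frame with 3 thick, 14 tall side rails, a 24 tall, 4 thick aluminium front panel across its -x end, a 20 tall black connector at its +x end, which goes in first. Origin: middle of the underside. Starts flat on the base plate before the case, up to 15 mm aside and 0.2 rad askew.
- panel (a point): Middle of the lower edge of the module's front panel, on the outer face that is pushed (module x = -50, y = 0, z = 0 mm); axes as the module.
- keeper: Loose aluminium keeper, 0.18 kg. Origin: hub axis at the plate's underside. Plate 8 thick, y +-56, x +-25 mm; tongue 60 wide to x = -39 with a lip (inner face x = -34) hanging 16 below. Square hub 28 x 28, z = 8 to 34, to grip by any opposite sides. Hole 15 wide through the hub for the stud, hole 11 wide at y = 44 for the pin. Fits with axes parallel to the dock's, origin on point stud.
- pinhole (a point): Middle of the keeper's pin hole at the plate's underside (keeper x = 0, y = 44, z = 0 mm).
- rest: Fixed black block 44 (x) by 80 (y) by 30 tall on which the keeper lies at the start, its lip hanging free past the block's -x side; origin in the middle of its underside.
- tin: Fixed black parts tray 75 x 100 x 22, bystander; origin in the middle of its underside.
- flux: Bystander: white bottle, 36 diameter, 90 tall; origin in the middle of its underside.
- spool: Bystander: grey spool, 56 diameter, 44 tall; origin in the middle of its underside.
- nozzle: Bystander: steel hot-air nozzle, 34 diameter at its foot, 42 tall; origin in the middle of its underside.
- driver: Bystander: screwdriver 170 long lying along its x.
- heatsink: Bystander: finned aluminium heat sink 50 x 50 x 25; origin in the middle of its underside.
- jar: Bystander: amber jar, 50 diameter, 50 tall; origin in the middle of its underside.

How it is judged:
By the outcome, as a careful person would: the job done as asked, in the order asked, and still so for the second after the job is handed in, with the robot touching nothing.
It also fails if it takes over 72 s, if anything falls off the work surface, if the arm or the gripper's body presses on something with over 40 N, if the wrist force passes 120 N, or if a joint passes its speed limit or range.

## Working session

There is one attempt and no reset: what is moved stays moved. The work goes in short steps, Python scripts to look and compute and a tool call to move; the robot and the scene stay as the last step left them, time stands still between calls to the robot, and variables do not carry over. Pictures are saved under pics/ and viewed, about 8 in all and at most 12, crops included, and the job is handed in when it is done.

Besides the shell and the picture viewer there is one more tool, called after "Request:" by a JSON object that holds its "method" and its "body". step_arm: Moves the arm, as the interface text tells. Its arguments: {"type":"object","properties":{"motion":{"type":"array","items":{"type":"array","items":{"type":"number"}}}},"required":["motion"]}

```bash
mkdir -p pics; ls
cat > h.py <<'E'
import numpy as np, cv2
from bench import ctrl
def grab(n,tag):
    im,d=ctrl.camera(n); np.savez(f'{tag}.npz',im=im,d=d); cv2.imwrite(f'pics/{tag}.png',im[:,:,::-1]); return im,d
def info(n):
    i=ctrl.camera_info(n);K=np.array([[i['fx'],0,i['cx']],[0,i['fy'],i['cy']],[0,0,1]]);return K,np.array(i['dist_coeffs'],float),np.array(i['T'])
def ray(n,uv):
    K,D,T=info(n);p=cv2.undistortPoints(np.array(uv,float).reshape(-1,1,2),K,D)[:,0]
    return np.c_[p,np.ones(len(p))]@T[:3,:3].T,T[:3,3]
def onz(n,uv,z):
    r,o=ray(n,uv); return o+r*((z-o[2])/r[:,2])[:,None]
def proj(n,P):
    K,D,T=info(n);Ti=np.linalg.inv(T);return cv2.projectPoints(np.array(P,float).reshape(-1,3),cv2.Rodrigues(Ti[:3,:3])[0],Ti[:3,3],K,D)[0][:,0]
def cloud(n,d):
    v,u=np.mgrid[0:480,0:640];r,o=ray(n,np.c_[u.ravel(),v.ravel()]);P=o+r*d.ravel()[:,None];P[d.ravel()==0]=np.nan;return P.reshape(480,640,3)
E
python3 - <<'E'
from h import *
for n in('scene','top'):
    grab(n,n+'0'); K,D,T=info(n); print(n,K[0,0],K[0,2],K[1,2],D,T.round(3).tolist())
print(ctrl.get_obs())
E
```

```text
pics
scene 577.2668873701392 309.88218617869023 244.46687486581024 [-0.15978552  0.          0.          0.          0.        ] [[-0.306, 0.605, -0.735, 1.478], [0.952, 0.198, -0.233, 0.282], [0.005, -0.771, -0.636, 0.881], [0.0, 0.0, 0.0, 1.0]]
top 468.22034741934715 319.1225428113549 233.3303987952998 [0.03580892 0.         0.         0.         0.        ] [[0.028, -0.99, 0.141, 0.351], [-1.0, -0.028, 0.002, 0.003], [0.002, -0.141, -0.99, 1.269], [0.0, 0.0, 0.0, 1.0]]
{'time_s': 0.1, 'q': array([ 1.00371243e+00,  1.81488507e-01,  1.60790442e+00, -1.00055693e-05,
        1.35378568e+00, -2.06317125e-01]), 'dq': array([ 0.00098458, -0.00251336, -0.0021308 , -0.00055257, -0.00281423,
       -0.0005395 ]), 'joint_efforts': array([ 1.22794521e-03, -4.45870829e+01, -3.52238381e+01, -1.69527962e-04,
        3.94121715e-03, -2.55774819e-05]), 'eef_pos': array([0.20267306, 0.53752621, 0.20346377]), 'eef_rot': array([ 0.69542561,  0.12633832,  0.69584215, -0.12737955]), 'wrist_force': array([-0.24862952,  0.01036958,  0.10775233]), 'torque': array([-0.00246439, -0.01078065,  0.06149759]), 'opening': 0.9972232326897535}
```

View pics/top0.png

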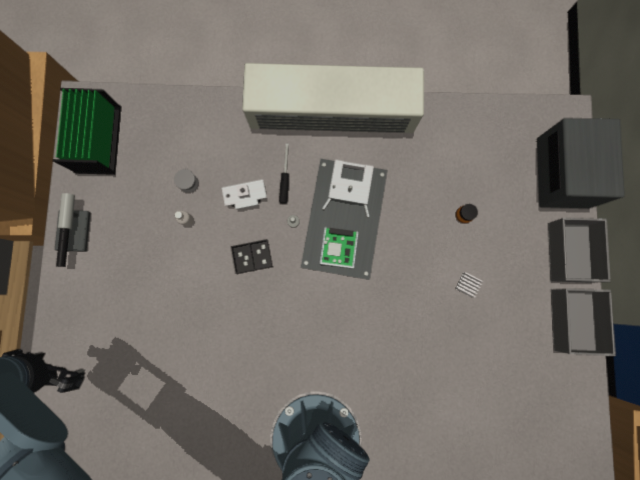

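View pics/scene0.png

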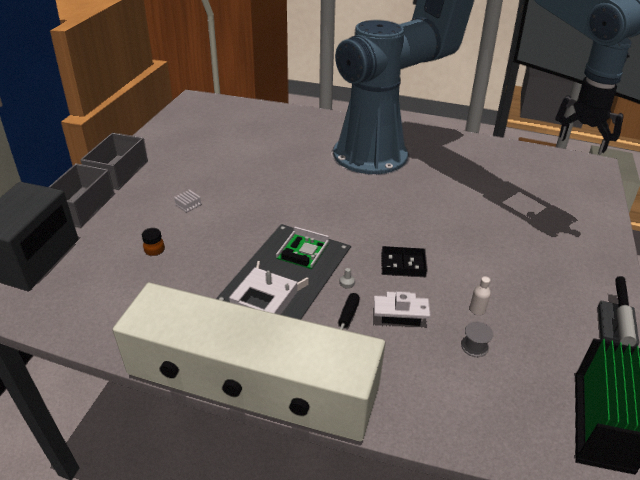

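Top view: dock plate with corners about (320,158), (385,170), (369,279), (302,266); module at about (339,247); keeper at about (244,194). Next I enlarge that part.

Run:
```python
from h import *
a=np.load('top0.npz');im,d=a['im'],a['d']
c=cv2.resize(im[140:285,213:393],None,fx=4,fy=4,interpolation=cv2.INTER_CUBIC);cv2.imwrite('pics/c1.png',c[:,:,::-1])
P=cloud('top',d)
for u,v in[(376,200),(315,250),(300,290),(341,167),(334,190),(339,180),(350,188),(234,196),(243,190),(256,190),(335,248),(280,230)]:print(u,v,P[v,u].round(4))
```

```text
376 200 [ 0.6281 -0.1482  0.0046]
315 250 [0.4848 0.0157 0.0067]
300 290 [ 0.3763  0.053  -0.0015]
341 167 [ 0.7127 -0.0489  0.0264]
334 190 [ 0.6466 -0.0312  0.0317]
339 180 [ 0.6735 -0.0439  0.0364]
350 188 [ 0.6454 -0.0723  0.0644]
234 196 [0.6208 0.2367 0.0383]
243 190 [0.6377 0.2133 0.0394]
256 190 [0.6392 0.1788 0.0373]
335 248 [ 0.4906 -0.038   0.0168]
280 230 [ 0.5382  0.1134 -0.0021]
```

View pics/c1.png

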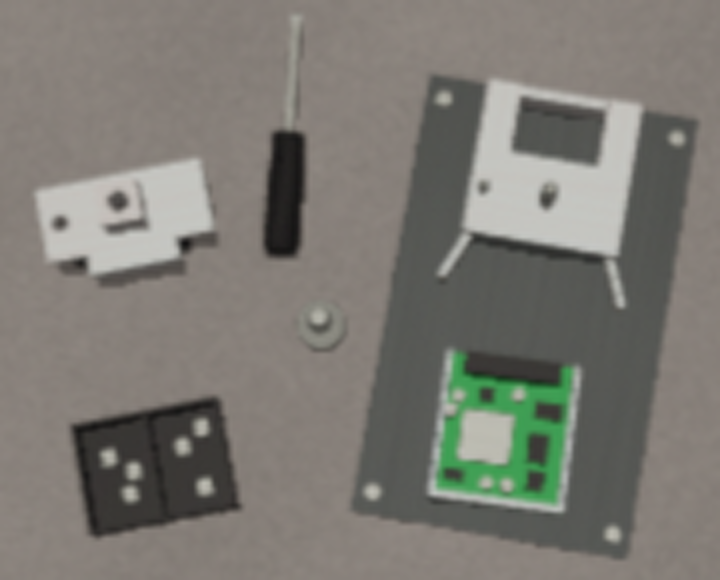

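The crop shows the plate corners at (431,75), (697,122), (629,557), (351,514), the roof corners at (487,78), (642,103), (617,258), (464,229), the module's panel top from (429,496) to (565,512), and the keeper plate corners at (35,190), (200,158), (216,233), (49,263) with the hub hole at (118,202).

```bash
cat >> h.py <<'E'
from scipy.optimize import least_squares
def fit(n,uv,m,p0):
    m=np.array(m,float)/1e3;uv=np.array(uv,float)
    def W(p):
        c,s=np.cos(p[2]),np.sin(p[2]);return np.c_[p[0]+c*m[:,0]-s*m[:,1],p[1]+s*m[:,0]+c*m[:,1],m[:,2]]
    f=least_squares(lambda p:(proj(n,W(p))-uv).ravel(),p0);return f.x,f.fun.reshape(-1,2)
def crop(uv,x0,y0,s): return (np.array(uv,float)+.5)/s-.5+[x0,y0]
E
python3 - <<'E'
from h import *
C=lambda l:crop(l,213,140,4)
dk,r=fit('top',C([(431,75),(697,122),(629,557),(351,514),(487,78),(642,103),(617,258),(464,229)]),
 [(112,95,4),(112,-95,4),(-198,-95,4),(-198,95,4),(106,52.5,34),(106,-52.5,34),(0,-52.5,34),(0,52.5,34)],[.6,-.05,-.1]);print(dk,r.round(1).tolist())
s,r=fit('top',C([(431,75),(697,122),(629,557),(351,514)]),[(112,95,4),(112,-95,4),(-198,-95,4),(-198,95,4)],[.6,-.05,-.1]);print(s)
mo,r=fit('top',C([(429,496),(565,512),(448,350),(580,366)]),[(-50,45,28),(-50,-45,28),(50,45,18),(50,-45,18)],[.5,-.05,-.1]);print(mo,r.round(1).tolist())
k,r=fit('top',C([(35,190),(200,158),(216,233),(49,263),(95,275),(185,258),(60,222),(118,201)]),[(25,56,38),(25,-56,38),(-25,-56,38),(-25,56,38),(-39,30,38),(-39,-30,38),(0,44,38),(0,0,64)],[.63,.2,.1]);print(k,r.round(1).tolist())
E
```

```text
[ 0.61859822 -0.06841642 -0.1421548 ] [[-0.5, -0.2], [0.3, -0.8], [0.1, 0.8], [0.0, -0.5], [0.5, 0.4], [-0.1, 0.5], [0.0, -0.5], [-0.2, 0.2]]
[ 0.61818522 -0.06853708 -0.14279314]
[ 0.49239677 -0.04851899 -0.09401336] [[0.2, -0.1], [-0.1, 0.0], [-0.1, 0.0], [-0.0, 0.0]]
[0.63195802 0.21015225 0.23127798] [[0.5, 0.3], [0.3, 0.2], [-0.2, -0.8], [0.3, -0.1], [-0.7, 0.1], [-1.1, -0.1], [0.3, 0.3], [0.5, 0.1]]
```

Fits are consistent: the residuals are 1 px or less and the heights match the stated sizes. Module in the dock frame is about x −128, y +2 and yaw +0.05. I'll push it with the fingers part-open, touching the panel at two points.

```bash
cat >> h.py <<'E'
from scipy.spatial.transform import Rotation as R
DK=np.array([0.6186,-0.0684,-0.1422])
def d2w(x,y,z,D=None):
    D=DK if D is None else D;c,s=np.cos(D[2]),np.sin(D[2]);return np.array([D[0]+(c*x-s*y)/1e3,D[1]+(s*x+c*y)/1e3,z/1e3])
def w2d(p,D=None):
    D=DK if D is None else D;c,s=np.cos(D[2]),np.sin(D[2]);a,b=p[0]-D[0],p[1]-D[1];return np.round([1e3*(c*a+s*b),1e3*(-s*a+c*b),1e3*p[2]],1)
def cur():
    o=ctrl.get_obs();q=o['eef_rot'];return o,R.from_quat([q[1],q[2],q[3],q[0]])
def plan(t,yaw):
    "t world m; yaw of frame whose y the jaws follow (tool x down)"
    o,r=cur();M=r.as_matrix();best=None
    for s in(1,-1):
        y=s*np.array([-np.sin(yaw),np.cos(yaw),0]);x=np.array([0,0,-1.]);G=np.c_[x,y,np.cross(x,y)]
        v=(r.inv()*R.from_matrix(G)).as_rotvec(degrees=True);print('shift',(M.T@(t-o['eef_pos'])*1e3).round(1),'turn',v.round(1),'q6',o['q'][5].round(2),'q1',o['q'][0].round(2))
def st():
    o,r=cur();print('t',o['time_s'],'dock',w2d(o['eef_pos']),'pos',o['eef_pos'].round(4),'F',o['wrist_force'].round(1),'op',round(o['opening'],3),'toolx',r.as_matrix()[:,0].round(3),'tooly',r.as_matrix()[:,1].round(3))
E
python3 - <<'E'
from h import *
plan(d2w(-210,2,90),DK[2]);st()
E
```

```text
shift [ 114.1 -463.5  397.6] turn [-12.5  -0.    0.1] q6 -0.21 q1 1.0
shift [ 114.1 -463.5  397.6] turn [1.675e+02 1.000e-01 0.000e+00] q6 -0.21 q1 1.0
t 0.1 dock [-497.6  540.9  203.5] pos [0.2027 0.5375 0.2035] F [-0.2  0.   0.1] op 0.997 toolx [-0.001 -0.001 -1.   ] tooly [ 0.353  0.936 -0.002]
```

Request:
{"method": "step_arm", "body": {"motion": [[0,-463.5,397.6,-12.5,0,0.1,110],[0,-463.5,397.6,-12.5,0,0.1,110],[0,-463.5,397.6,-12.5,0,0.1,110],[0,-463.5,397.6,-12.5,0,0.1,110],[0,-463.5,397.6,-12.5,0,0.1,110],[0,-463.5,397.6,-12.5,0,0.1,110],[0,-463.5,397.6,-12.5,0,0.1,110],[0,-463.5,397.6,-12.5,0,0.1,110],[0,-463.5,397.6,-12.5,0,0.1,110],[0,-463.5,397.6,-12.5,0,0.1,110]]}}

```text
time_s: 1.35
eef_pos: [0.4116, -0.0384, 0.2042]
eef_rot: [0.705, 0.052, 0.705, -0.05]
wrist_force: [0.7, -0.1, 0.4]
opening: 0.568
```

Request:
{"method": "step_arm", "body": {"motion": [[0,0,0,0,0,0,110],[0,0,0,0,0,0,110]]}}

```text
time_s: 1.6
eef_pos: [0.4108, -0.0355, 0.2038]
eef_rot: [0.705, 0.052, 0.706, -0.05]
wrist_force: [1.7, 0.1, -0.2]
opening: 0.57
```

Run:
```python
from h import *
plan(d2w(-210,2,16),DK[2]);st()
```

```text
shift [187.8  -1.6   0.6] turn [-0.1 -0.1 -0.1] q6 -1.81 q1 -0.38
shift [187.8  -1.6   0.6] turn [ 1.799e+02 -2.000e-01  1.000e-01] q6 -1.81 q1 -0.38
t 1.6 dock [-210.4    3.1  203.8] pos [ 0.4108 -0.0355  0.2038] F [ 1.7  0.1 -0.2] op 0.57 toolx [-0.001  0.003 -1.   ] tooly [0.143 0.99  0.002]
```

Request:
{"method": "step_arm", "body": {"motion": [[50,-1.5,0,0,0,0,110],[100,-1.5,0,0,0,0,110],[140,-1.5,0,0,0,0,110],[170,-1.5,0,0,0,0,110],[185,-1.5,0,0,0,0,110],[192,-1.5,0,0,0,0,110],[192,-1.5,5,0,0,0,110],[192,-1.5,10,0,0,0,110],[192,-1.5,15,0,0,0,110],[192,-1.5,20,0,0,0,110]]}}

```text
time_s: 2.85
eef_pos: [0.4318, -0.0403, 0.0127]
eef_rot: [0.706, 0.051, 0.705, -0.05]
wrist_force: [-0.6, 0.2, -0.6]
opening: 0.569
```

Request:
{"method": "step_arm", "body": {"motion": [[0,0,3,0,0,0,110],[0,0,6,0,0,0,110],[0,0,9,0,0,0,110],[0,0,12,0,0,0,110],[0,0,15,0,0,0,110],[0,0,18,0,0,0,110],[0,0,21,0,0,0,110],[0,0,24,0,0,0,110],[0,0,27,0,0,0,110],[0,0,30,0,0,0,110]]}}

```text
time_s: 4.1
eef_pos: [0.4609, -0.0443, 0.0123]
eef_rot: [0.705, 0.051, 0.705, -0.05]
wrist_force: [0.1, -0.1, 0.5]
opening: 0.569
```

Run:
```python
from h import *
st();im,d=grab('top','t1')
c=cv2.resize(im[150:290,270:400],None,fx=4,fy=4,interpolation=cv2.INTER_CUBIC)
i2,_=grab('scene','s1');e=cv2.resize(i2[210:350,210:380],None,fx=4,fy=4,interpolation=cv2.INTER_CUBIC)
cv2.imwrite('pics/c2.png',np.hstack([cv2.resize(c,(400,430)),cv2.resize(e,(400*1,330))[:, :] if 0 else cv2.copyMakeBorder(cv2.resize(e,(400,330)),0,100,0,0,0)])[:,:,::-1])
```

```text
t 4.1 dock [-159.5    1.5   12.3] pos [ 0.4609 -0.0443  0.0123] F [ 0.1 -0.1  0.5] op 0.569 toolx [ 0.     0.002 -1.   ] tooly [0.142 0.99  0.002]
```

View pics/c2.png

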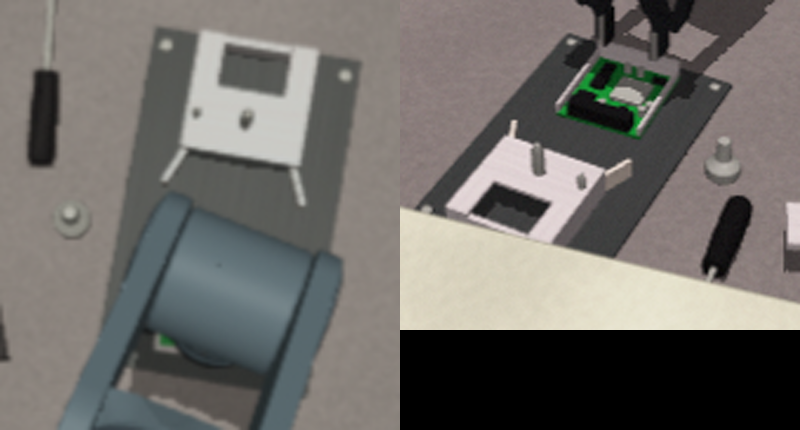

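The scene view shows the fingers at the panel, at crop (605,55) and (657,60), and the module still straight. I'll check its pose from depth.

```bash
cat >> h.py <<'E'
def modpts(tag):
    d=np.load(tag+'.npz')['d'];P=cloud('scene',d).reshape(-1,3);P=P[np.isfinite(P[:,0])]
    Q=np.array([w2d(p) for p in P[(abs(P[:,0]-.55)<.25)&(abs(P[:,1])<.2)]])
    return Q
E
python3 - <<'E'
from h import *
for t in('scene0','s1'):
    Q=modpts(t)
    for y in(-40,-30,-15,0,15,30,40):
        b=Q[(abs(Q[:,1]-y)<3)&(Q[:,0]<-35)&(Q[:,0]>-190)&(Q[:,2]>10)&(Q[:,2]<34)]
        print(t,y,len(b),np.percentile(b[:,0],[1,99]).round(1))
    b=Q[(Q[:,0]>-185)&(Q[:,0]<-50)&(Q[:,2]>22)&(Q[:,2]<30)&(abs(Q[:,1])<50)];print('panel',len(b),np.median(b,0),np.polyfit(b[:,1],b[:,0],1))
E
```

```text
scene0 -40 84 [-175.   -74.9]
scene0 -30 45 [-176.4  -73.4]
scene0 -15 55 [-174.8  -72.2]
scene0 0 70 [-175.7  -74.5]
scene0 15 75 [-176.4  -74.7]
scene0 30 67 [-177.5  -76.4]
scene0 40 43 [-179.7  -77.4]
panel 223 [-88.9   1.2  24.8] [   0.22433643 -122.06247596]
s1 -40 89 [-172.3  -73.9]
s1 -30 48 [-174.3  -75.2]
s1 -15 55 [-174.5  -73. ]
s1 0 64 [-175.9  -74.8]
s1 15 62 [-174.5  -74.9]
s1 30 69 [-177.5  -74.8]
s1 40 46 [-176.3  -74.6]
panel 224 [-88.15   2.45  24.8 ] [-4.45694606e-02 -1.17663251e+02]
```

Run:
```python
from h import *
im=np.load('s1.npz')['im'];e=cv2.resize(im[195:285,250:370],None,fx=6,fy=6,interpolation=cv2.INTER_CUBIC);cv2.imwrite('pics/c3.png',e[:,:,::-1])
f=lambda p:(proj('scene',[p])[0]-[250,195]+.5)*6-.5
for p in [(-159.5,0,12),(-159.5,0,28),(-175,43,28),(-175,-43,28),(-159.5,24,12),(-159.5,-24,12)]: print(p,f(d2w(*p)).round())
Q=modpts('s1');b=Q[(Q[:,2]>34)&(Q[:,2]<60)&(Q[:,0]<-100)];print(len(b),np.percentile(b,[2,50,98],axis=0))
```

```text
(-159.5, 0, 12) [349. 274.]
(-159.5, 0, 28) [349. 242.]
(-175, 43, 28) [464. 250.]
(-175, -43, 28) [270. 191.]
(-159.5, 24, 12) [403. 291.]
(-159.5, -24, 12) [295. 257.]
77 [[-167.224  -36.54    41.96 ]
 [-151.3    -23.7     53.4  ]
 [-145.956   38.044   59.696]]
```

View pics/c3.png

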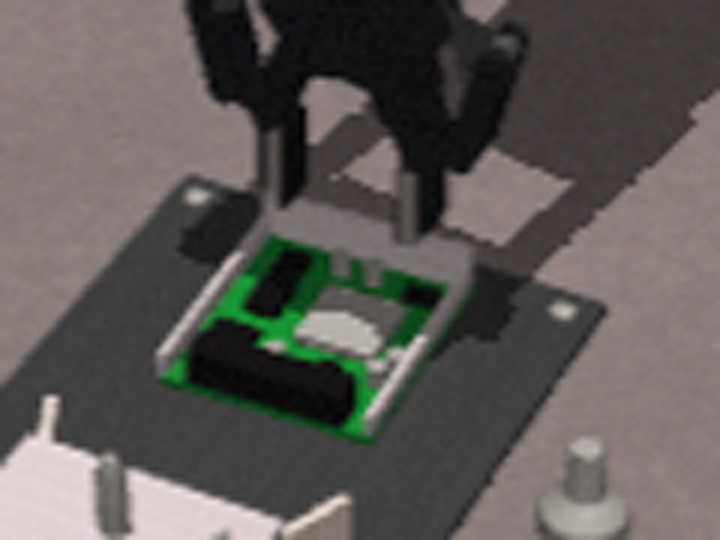

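The fingers' lower ends are at (275,205) and (405,240), and they look hidden behind the panel's top edge. That disagrees with the TCP reading, so I'll check the depth along the fingers.

Run:
```python
from h import *
P=cloud('scene',np.load('s1.npz')['d'])
for x in(270,287,402,425):
  for y in(150,165,180,195,205,215,225,235,245,255):
    u,v=int(round(250+x/6)),int(round(195+y/6));print(x,y,w2d(P[v,u]),end=' ')
  print()
o=ctrl.get_obs();print(o['q'],o['eef_pos'])
```

```text
270 150 [-148.3  -27.5   70.7] 270 165 [-146.   -26.4   66.8] 270 180 [-146.4  -26.7   57.6] 270 195 [-149.8  -28.7   45.7] 270 205 [-172.   -40.3   23.2] 270 215 [-169.9  -39.3   18.9] 270 225 [-171.9  -40.3   14. ] 270 235 [-171.   -40.     8.5] 270 245 [-167.7  -38.3    5.4] 270 255 [-156.8  -32.7    8.9] 
287 150 [-155.5  -23.4   67.2] 287 165 [-157.6  -24.5   59.6] 287 180 [-156.1  -23.8   51.9] 287 195 [-158.5  -25.2   40.8] 287 205 [-172.9  -32.6   25.2] 287 215 [-172.9  -32.7   19. ] 287 225 [-170.   -31.2   18.6] 287 235 [-171.7  -32.2   10.8] 287 245 [-168.3  -30.4    7.7] 287 255 [-153.7  -23.    14.7] 
402 150 [-146.3   29.7   91.3] 402 165 [-144.8   30.5   86.9] 402 180 [-147.    29.6   76.5] 402 195 [-145.5   30.4   69.1] 402 205 [-150.6   28.1   61.8] 402 215 [-149.4   28.7   57. ] 402 225 [-146.3   30.2   56.8] 402 235 [-149.    29.1   48.6] 402 245 [-171.8   18.6   22.6] 402 255 [-171.3   18.9   17. ] 
425 150 [-150.3   37.9   91.3] 425 165 [-149.5   38.3   86.3] 425 180 [-153.8   36.6   74.2] 425 195 [-151.    38.    67.9] 425 205 [-152.4   37.4   63.8] 425 215 [-153.6   37.    56.9] 425 225 [-149.9   38.7   57.2] 425 235 [-175.    27.5   29.5] 425 245 [-173.1   28.4   25.1] 425 255 [-175.2   27.6   17.3] 
[-0.35448397  0.21607832  2.01518658  0.0021968   0.9102203  -1.78398414] [ 0.46109143 -0.04440888  0.01235172]
```

By depth the fingertips end at z≈42 mm, above the panel (top 28), although the TCP reads z=12. So the real tips stand about 30 mm above the reported TCP at this opening. I'll back off, go lower and re-check by depth.

Request:
{"method": "step_arm", "body": {"motion": [[0,0,-12,0,0,0,110],[0,0,-25,0,0,0,110],[0,0,-37,0,0,0,110],[0,0,-45,0,0,0,110],[4,0,-45,0,0,0,110],[8,0,-45,0,0,0,110],[12,0,-45,0,0,0,110],[12,0,-45,0,0,0,110]]}}

```text
time_s: 5.2
eef_pos: [0.416, -0.0378, -0.0002]
eef_rot: [0.705, 0.051, 0.706, -0.05]
wrist_force: [-0.0, 0.4, 0.2]
opening: 0.564
```

```bash
cat >> h.py <<'E'
def tips(tag):
    st();im,d=grab('scene',tag);Q=modpts(tag);t=w2d(ctrl.get_obs()['eef_pos'])
    b=Q[(abs(Q[:,0]-t[0])<18)&(abs(Q[:,1]-t[1])<60)]
    for s in(-1,1):
        c=b[((b[:,1]-t[1])*s>15)&((b[:,1]-t[1])*s<45)]
        print('side',s,'z hist',np.histogram(c[:,2],bins=range(0,90,5))[0],'x z>30',np.percentile(c[c[:,2]>30],[2,98],axis=0).round(0).tolist())
E
python3 -c "
from h import *
tips('s2')"
```

```text
t 5.2 dock [-2.049e+02  1.600e+00 -2.000e-01] pos [ 4.16e-01 -3.78e-02 -2.00e-04] F [-0.   0.4  0.2] op 0.564 toolx [-0.     0.002 -1.   ] tooly [0.142 0.99  0.002]
side -1 z hist [30  1  0  0  0  2  6 14 15 13 15 18 16 12 14 16 18] x z>30 [[-221.0, -43.0, 36.0], [-188.0, -15.0, 405.0]]
side 1 z hist [42  2  0  0  0  0  5  5 13 17 13 11 11 13  8 19 32] x z>30 [[-217.0, 19.0, 42.0], [-187.0, 45.0, 390.0]]
```

Request:
{"method": "step_arm", "body": {"motion": [[4,0,0,0,0,0,110],[8,0,0,0,0,0,110],[12,0,0,0,0,0,110],[16,0,0,0,0,0,110],[16,0,0,0,0,0,110]]}}

```text
time_s: 5.88
eef_pos: [0.4158, -0.0377, -0.0161]
eef_rot: [0.705, 0.051, 0.705, -0.05]
wrist_force: [0.3, 0.0, 0.1]
opening: 0.572
```

```bash
python3 -c "
from h import *
tips('s3')
im=np.load('s3.npz')['im'];e=cv2.resize(im[180:270,250:370],None,fx=5,fy=5,interpolation=cv2.INTER_CUBIC);cv2.imwrite('pics/c4.png',e[:,:,::-1])"
```

```text
t 5.875 dock [-205.1    1.6  -16.1] pos [ 0.4158 -0.0377 -0.0161] F [0.3 0.  0.1] op 0.572 toolx [-0.     0.002 -1.   ] tooly [0.142 0.99  0.002]
side -1 z hist [21  0  0 11 14 14 15 14 15 11 16 18 16 18 13  3  7] x z>30 [[-221.0, -43.0, 33.0], [-187.0, -15.0, 392.0]]
side 1 z hist [25  4  1  5  8 13 13 12 12 17  6 10 16 35 17 14 28] x z>30 [[-217.0, 18.0, 36.0], [-187.0, 45.0, 373.0]]
```

View pics/c4.png

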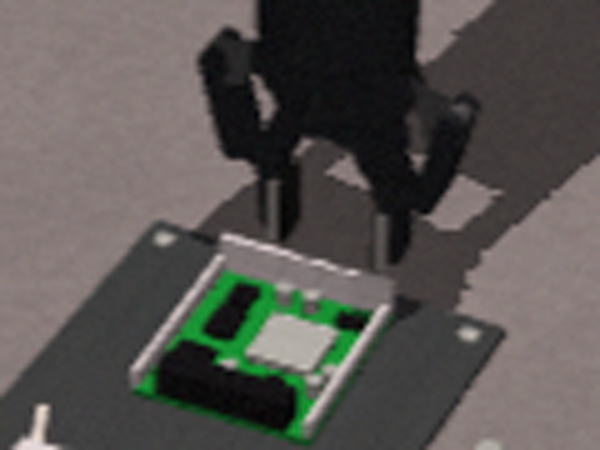

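The fingers stand behind the panel, tips at crop (277,240) and (390,262), z≈13 mm. Pushing now.

Request:
{"method": "step_arm", "body": {"motion": [[0,0,6,0,0,0,110],[0,0,11,0,0,0,110],[0,0,15,0,0,0,110],[0,0,19,0,0,0,110],[0,0,23,0,0,0,110],[0,0,27,0,0,0,110],[0,0,31,0,0,0,110],[0,0,35,0,0,0,110],[0,0,40,0,0,0,110],[0,0,45,0,0,0,110]]}}

```text
time_s: 7.18
eef_pos: [0.4611, -0.0443, -0.0157]
eef_rot: [0.705, 0.051, 0.705, -0.05]
wrist_force: [-1.3, 0.2, -0.4]
opening: 0.57
```

Request:
{"method": "step_arm", "body": {"motion": [[0,0,5,0,0,0,110],[0,0,10,0,0,0,110],[0,0,15,0,0,0,110],[0,0,20,0,0,0,110],[0,0,25,0,0,0,110],[0,0,30,0,0,0,110],[0,0,33,0,0,0,110],[0,0,33,0,0,0,110]]}}

```text
time_s: 8.18
eef_pos: [0.494, -0.0491, -0.0156]
eef_rot: [0.706, 0.051, 0.705, -0.05]
wrist_force: [-0.3, -0.2, -0.3]
opening: 0.569
```

```bash
python3 -c "
from h import *
tips('s4');Q=modpts('s4');t=w2d(ctrl.get_obs()['eef_pos'])
b=Q[(abs(Q[:,0]-t[0])<60)&(abs(Q[:,1]-t[1])<12)&(Q[:,2]>35)];print('palm',np.percentile(b[:,2],[1,5,20]),b[b[:,2]<90][::4].tolist()[:20])
for y in(-40,-30,-15,0,15,30,40):
        b=Q[(abs(Q[:,1]-y)<3)&(Q[:,0]<20)&(Q[:,0]>-190)&(Q[:,2]>10)&(Q[:,2]<29)];print(y,len(b),np.percentile(b[:,0],[1,99]).round(1))
im=np.load('s4.npz')['im'];e=cv2.resize(im[180:310,220:370],None,fx=4,fy=4,interpolation=cv2.INTER_CUBIC);cv2.imwrite('pics/c5.png',e[:,:,::-1])"
```

```text
t 8.175 dock [-126.1    1.4  -15.6] pos [ 0.494  -0.0491 -0.0156] F [-0.3 -0.2 -0.3] op 0.569 toolx [ 0.001  0.001 -1.   ] tooly [0.142 0.99  0.002]
side -1 z hist [ 5 17 19 18 24 31 19 18 11 15 17 11 21 21 10  7  8] x z>30 [[-142.0, -43.0, 32.0], [-109.0, -14.0, 392.0]]
side 1 z hist [26 18 16 13 19 36 12 17 11 19  7  9 18 36 20 12 29] x z>30 [[-138.0, 18.0, 37.0], [-109.0, 45.0, 385.0]]
palm [ 91.118 108.97  175.3  ] [[-114.7, -7.6, 88.9], [-116.5, -0.9, 87.1]]
-40 70 [-114.6  -20.7]
-30 55 [-117.4  -16.1]
-15 46 [-114.8  -12.3]
0 68 [-121.8  -12.6]
15 72 [-113.9  -13.8]
30 69 [-116.7  -14.5]
40 45 [-132.4  -21.2]
```

View pics/c5.png

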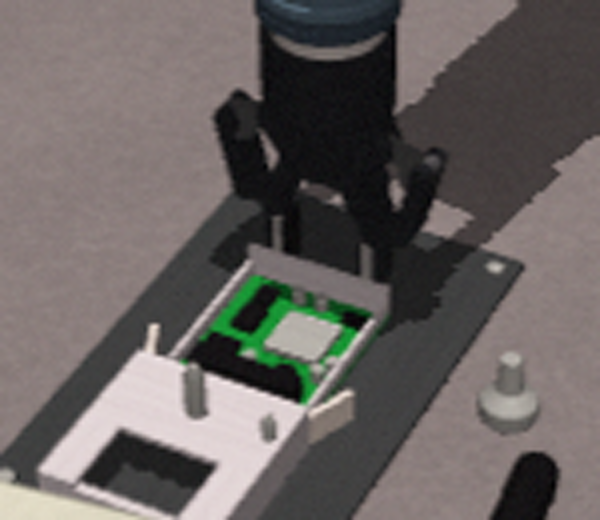

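The module is straight between the guides and its front end is just before the mouth. Palm z≈87, which clears the stud top at 68. Continuing.

Request:
{"method": "step_arm", "body": {"motion": [[0,0,4,0,0,0,110],[0,0,8,0,0,0,110],[0,0,12,0,0,0,110],[0,0,16,0,0,0,110],[0,0,20,0,0,0,110],[0,0,24,0,0,0,110],[0,0,28,0,0,0,110],[0,0,32,0,0,0,110],[0,0,36,0,0,0,110],[0,0,40,0,0,0,110]]}}

```text
time_s: 9.48
eef_pos: [0.5333, -0.0547, -0.0157]
eef_rot: [0.705, 0.051, 0.705, -0.05]
wrist_force: [-0.8, 0.4, -0.3]
opening: 0.571
```

Request:
{"method": "step_arm", "body": {"motion": [[0,0,4,0,0,0,110],[0,0,8,0,0,0,110],[0,0,12,0,0,0,110],[0,0,16,0,0,0,110],[0,0,20,0,0,0,110],[0,0,24,0,0,0,110],[0,0,28,0,0,0,110],[0,0,32,0,0,0,110],[0,0,36,0,0,0,110],[0,0,40,0,0,0,110]]}}

```text
time_s: 10.72
eef_pos: [0.5728, -0.0604, -0.0157]
eef_rot: [0.705, 0.051, 0.705, -0.05]
wrist_force: [-1.5, 0.1, -0.2]
opening: 0.57
```

Request:
{"method": "step_arm", "body": {"motion": [[0,0,4,0,0,0,110],[0,0,8,0,0,0,110],[0,0,12,0,0,0,110],[0,0,16,0,0,0,110],[0,0,19,0,0,0,110],[0,0,22,0,0,0,110],[0,0,24,0,0,0,110],[0,0,26,0,0,0,110],[0,0,28,0,0,0,110],[0,0,28,0,0,0,110]]}}

```text
time_s: 11.98
eef_pos: [0.6007, -0.0644, -0.0156]
eef_rot: [0.706, 0.051, 0.705, -0.05]
wrist_force: [-0.7, 0.3, -0.8]
opening: 0.565
```

```bash
python3 -c "
from h import *
tips('s5')"
```

```text
t 11.975 dock [-18.3   1.5 -15.6] pos [ 0.6007 -0.0644 -0.0156] F [-0.7  0.3 -0.8] op 0.565 toolx [ 0.001  0.002 -1.   ] tooly [0.142 0.99  0.002]
side -1 z hist [ 8  5  0  6  7 17 15 19 13 20 19 16 18 24 10  4  7] x z>30 [[-35.0, -43.0, 34.0], [-1.0, -15.0, 390.0]]
side 1 z hist [ 8  9  0  0  2 18 22 17 16 18  6 13 20 42 16 13 40] x z>30 [[-31.0, 19.0, 35.0], [-1.0, 45.0, 380.0]]
```

Request:
{"method": "step_arm", "body": {"motion": [[0,0,1.5,0,0,0,110],[0,0,3,0,0,0,110],[0,0,4,0,0,0,110],[0,0,5,0,0,0,110],[0,0,6,0,0,0,110]]}}

```text
time_s: 12.65
eef_pos: [0.6063, -0.0651, -0.0156]
eef_rot: [0.705, 0.051, 0.705, -0.05]
wrist_force: [-1.9, 0.6, 2.2]
opening: 0.57
```

Request:
{"method": "step_arm", "body": {"motion": [[0,0,0.7,0,0,0,110],[0,0,1.4,0,0,0,110]]}}

```text
time_s: 12.9
eef_pos: [0.6076, -0.0653, -0.0157]
eef_rot: [0.705, 0.051, 0.705, -0.05]
wrist_force: [-3.4, 0.2, 2.6]
opening: 0.566
```

Request:
{"method": "step_arm", "body": {"motion": [[0,0,0.7,0,0,0,110],[0,0,1.0,0,0,0,110]]}}

```text
time_s: 13.15
eef_pos: [0.6086, -0.0655, -0.0157]
eef_rot: [0.705, 0.051, 0.705, -0.05]
wrist_force: [-2.6, -0.7, 2.9]
opening: 0.568
```

Request:
{"method": "step_arm", "body": {"motion": [[0,0,0.5,0,0,0,110],[0,0,1.0,0,0,0,110]]}}

```text
time_s: 13.4
eef_pos: [0.6086, -0.0655, -0.0158]
eef_rot: [0.705, 0.051, 0.706, -0.05]
wrist_force: [-7.3, 1.1, 5.5]
opening: 0.567
```

Request:
{"method": "step_arm", "body": {"motion": [[0,0,0.5,0,0,0,110],[0,0,1.0,0,0,0,110]]}}

```text
time_s: 13.65
eef_pos: [0.6085, -0.0654, -0.0159]
eef_rot: [0.704, 0.051, 0.707, -0.05]
wrist_force: [-11.1, 1.6, 9.4]
opening: 0.568
```

```bash
python3 -c "
from h import *
tips('s6')
im=np.load('s6.npz')['im'];e=cv2.resize(im[195:320,210:340],None,fx=5,fy=4.8,interpolation=cv2.INTER_CUBIC);cv2.imwrite('pics/c6.png',e[:,:,::-1])"
```

```text
t 13.65 dock [-10.4   1.5 -15.9] pos [ 0.6085 -0.0654 -0.0159] F [-11.1   1.6   9.4] op 0.568 toolx [-0.004  0.002 -1.   ] tooly [0.142 0.99  0.002]
side -1 z hist [ 2  1  0  2  2  5 23 25 15 14 20 19 17 18 13  6  6] x z>30 [[-27.0, -43.0, 33.0], [7.0, -15.0, 390.0]]
side 1 z hist [ 0  2  1  0  1  4 29 22 17 16  5 13 18 37 22 16 46] x z>30 [[-23.0, 19.0, 34.0], [7.0, 45.0, 373.0]]
```

Hard stop at TCP x = −10.4, with the force rising to 11 N. Backing off to check flushness.

Request:
{"method": "step_arm", "body": {"motion": [[0,0,-2,0,0,0,110],[0,0,-10,0,0,0,110],[0,0,-25,0,0,0,110],[0,0,-45,0,0,0,110],[-20,0,-65,0,0,0,110],[-70,0,-85,0,0,0,60],[-130,0,-100,0,0,0,0],[-190,0,-110,0,0,0,0],[-240,0,-120,0,0,0,0],[-240,0,-120,0,0,0,0]]}}

```text
time_s: 14.95
eef_pos: [0.4943, -0.05, 0.2295]
eef_rot: [0.709, 0.05, 0.701, -0.051]
wrist_force: [-0.8, -0.4, -0.2]
opening: 1.0
```

```bash
python3 -c "
from h import *
st();im,d=grab('scene','s7');it,_=grab('top','t7')
e=cv2.resize(im[220:320,215:335],None,fx=4,fy=4,interpolation=cv2.INTER_CUBIC);f=cv2.resize(it[150:250,300:375],None,fx=4,fy=4,interpolation=cv2.INTER_CUBIC)
cv2.imwrite('pics/c7.png',np.hstack([e,f])[:,:,::-1])
Q=modpts('s7');D=cloud('top',_).reshape(-1,3)
for y in(-35,-15,10,30):
  b=Q[(abs(Q[:,1]-y)<6)&(abs(Q[:,0])<40)&(Q[:,2]>31)];c=Q[(abs(Q[:,1]-y)<6)&(abs(Q[:,0])<40)&(Q[:,2]>10)&(Q[:,2]<26)];print(y,np.percentile(b[:,0],[0,3]),len(c),np.percentile(c[:,0],[0,3,50]) if len(c) else '')
"
```

```text
t 14.95 dock [-125.6    0.6  229.5] pos [ 0.4943 -0.05    0.2295] F [-0.8 -0.4 -0.2] op 1.0 toolx [ 0.011 -0.002 -1.   ] tooly [ 0.142  0.99  -0.   ]
-35 [-0.3    3.001] 0 
-15 [ 4.5   13.252] 0 
10 [2.    3.241] 0 
30 [0.1 1. ] 0
```

View pics/c7.png

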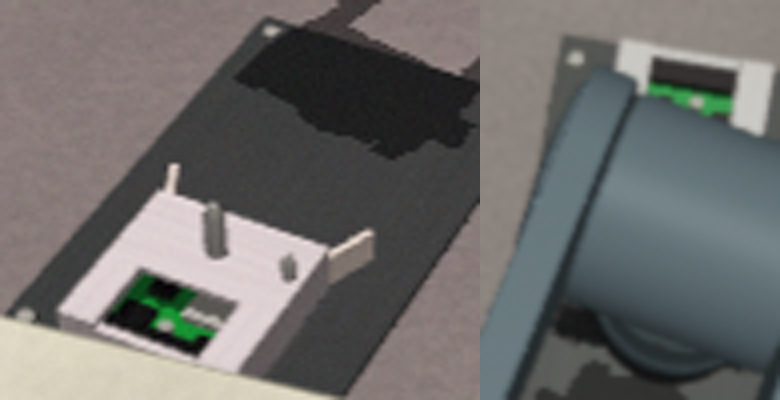

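The module is inside and nothing sticks out past the roof edge; its parts show through the window at crop (180,310). Now the keeper.

```bash
python3 -c "
from h import *
plan(np.array([.632,.2102,.2]),.2313)"
```

```text
shift [ 25.2 276.6 101.7] turn [-21.4   0.1  -0.1] q6 -1.77 q1 -0.34
shift [ 25.2 276.6 101.7] turn [ 1.586e+02 -1.000e-01 -2.000e-01] q6 -1.77 q1 -0.34
```

Request:
{"method": "step_arm", "body": {"motion": [[0,50,20,-7,0,0,110],[0,100,40,-14,0,0,110],[0,160,60,-21.4,0.1,-0.1,110],[10,220,80,-21.4,0.1,-0.1,110],[25,276.6,101.7,-21.4,0.1,-0.1,110],[25,276.6,101.7,-21.4,0.1,-0.1,110],[25,276.6,101.7,-21.4,0.1,-0.1,110],[25,276.6,101.7,-21.4,0.1,-0.1,110]]}}

```text
time_s: 16.05
eef_pos: [0.6315, 0.209, 0.1998]
eef_rot: [0.702, -0.081, 0.703, 0.081]
wrist_force: [0.4, -0.3, -0.2]
opening: 0.568
```

```bash
python3 -c "
from h import *
plan(np.array([.632,.2102,.075]),.2313);st()
im,d=grab('top','t8');f=cv2.resize(im[150:285,213:393],None,fx=4,fy=4,interpolation=cv2.INTER_CUBIC);cv2.imwrite('pics/c8.png',f[:,:,::-1])"
```

```text
shift [124.8   1.1   0.9] turn [-0.1 -0.1  0. ] q6 -1.66 q1 0.14
shift [124.8   1.1   0.9] turn [1.799e+02 0.000e+00 1.000e-01] q6 -1.66 q1 0.14
t 16.05 dock [-26.5 276.4 199.8] pos [0.6315 0.209  0.1998] F [ 0.4 -0.3 -0.2] op 0.568 toolx [-0.001 -0.    -1.   ] tooly [-0.228  0.974 -0.   ]
```

View pics/c8.png

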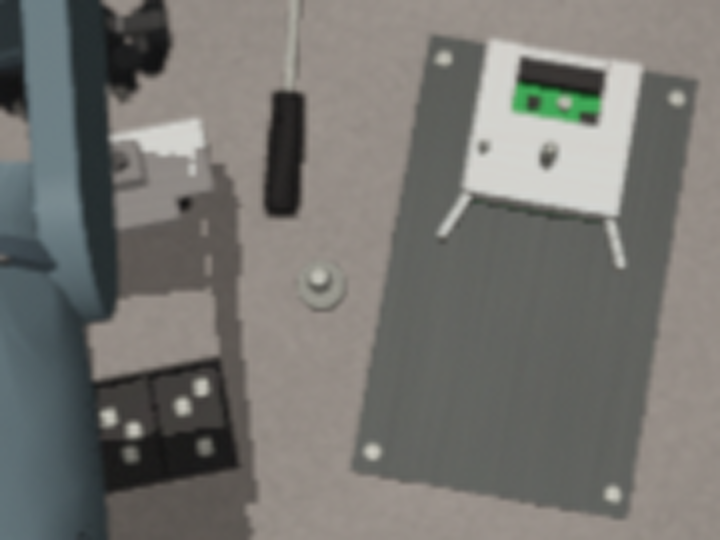

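Module fully in: no panel projects at the rim line (crop (470,190) to (615,215)) and the connector is at the back, (560,75). Lowering over the hub to just above it and checking.

Request:
{"method": "step_arm", "body": {"motion": [[40,1,1,0,0,0,110],[80,1,1,0,0,0,110],[115,1,1,0,0,0,110],[140,1,1,0,0,0,110],[155,1,1,0,0,0,110],[155,1,1,0,0,0,110]]}}

```text
time_s: 16.85
eef_pos: [0.6318, 0.2107, 0.0444]
eef_rot: [0.702, -0.081, 0.703, 0.081]
wrist_force: [-1.2, -0.7, -0.2]
opening: 0.567
```

Run:
```python
from h import *
st();im,d=grab('scene','s9');KP=np.array([.632,.2102,.2313])
P=cloud('scene',d).reshape(-1,3);P=P[np.isfinite(P[:,0])&(np.hypot(P[:,0]-.632,P[:,1]-.21)<.1)]
Q=np.array([w2d(p,KP) for p in P])
h=Q[(Q[:,2]>58)&(Q[:,2]<67)&(abs(Q[:,0])<20)&(abs(Q[:,1])<19)];print('hubtop',np.percentile(h,[3,50,97],axis=0).round(1).tolist())
p=Q[(Q[:,2]>34)&(Q[:,2]<42)];print('plate',np.percentile(p,[1,50,99],axis=0).round(1).tolist())
for s in(-1,1):
  f=Q[(Q[:,2]>66)&(Q[:,2]<95)&(Q[:,1]*s>17)&(Q[:,1]*s<45)&(abs(Q[:,0])<20)];print(s,len(f),np.percentile(f,[1,10,90,99],axis=0).round(1).tolist(),np.sort(f[:,2])[:8])
e=cv2.resize(im[225:335,345:455],None,fx=5,fy=5,interpolation=cv2.INTER_CUBIC);cv2.imwrite('pics/c9.png',e[:,:,::-1])
```

```text
t 16.85 dock [-26.5 278.1  44.4] pos [0.6318 0.2107 0.0444] F [-1.2 -0.7 -0.2] op 0.567 toolx [-0.002 -0.    -1.   ] tooly [-0.228  0.974  0.   ]
hubtop [[-11.4, -12.7, 58.3], [4.7, 1.1, 63.0], [17.1, 14.8, 66.5]]
plate [[-34.8, -55.0, 34.3], [5.7, -10.4, 37.9], [28.5, 55.5, 41.4]]
-1 44 [[-5.3, -37.6, 76.8], [5.8, -37.1, 80.2], [12.6, -25.3, 93.8], [14.9, -24.1, 94.8]] [76.8 76.9 77.6 80.  80.  80.7 82.7 83. ]
1 53 [[-7.7, 24.9, 74.7], [1.1, 25.4, 79.4], [12.9, 36.6, 93.3], [14.2, 38.5, 94.3]] [74.3 75.1 76.7 78.6 78.7 79.4 79.4 80.2]
```

View pics/c9.png

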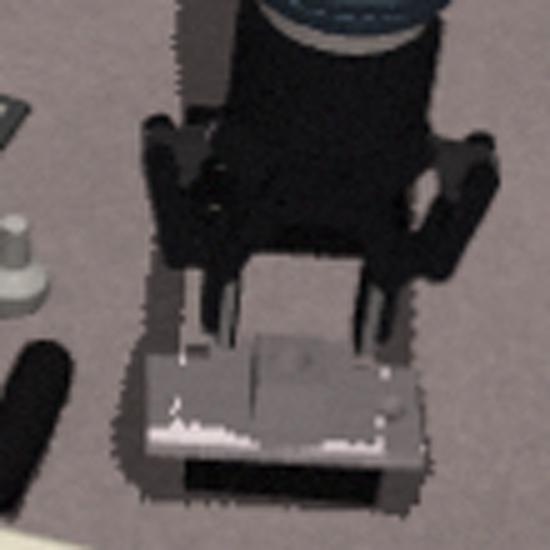

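The jaws straddle the hub: hub at (300,360), fingers at (230,340) and (370,340), tips z≈74. Lowering 28 mm and closing.

Request:
{"method": "step_arm", "body": {"motion": [[7,0,1,0,0,0,110],[14,0,2,0,0,0,110],[21,0,2,0,0,0,110],[28,0,2,0,0,0,110],[28,0,2,0,0,0,130],[28,0,2,0,0,0,150],[28,0,2,0,0,0,170],[28,0,2,0,0,0,190],[28,0,2,0,0,0,255],[28,0,2,0,0,0,255]]}}

```text
time_s: 18.15
eef_pos: [0.6346, 0.212, 0.0174]
eef_rot: [0.702, -0.081, 0.702, 0.081]
wrist_force: [0.0, 0.6, 3.6]
opening: 0.315
```

Request:
{"method": "step_arm", "body": {"motion": [[0,0,0,0,0,0,255],[0,0,0,0,0,0,255]]}}

```text
time_s: 18.4
eef_pos: [0.6346, 0.212, 0.0174]
eef_rot: [0.702, -0.081, 0.702, 0.081]
wrist_force: [-0.2, 0.2, 5.4]
opening: 0.31
```

Gripped (opening 0.31, about 27 mm against the 28 mm hub). Lifting.

Request:
{"method": "step_arm", "body": {"motion": [[-5,0,0,0,0,0,255],[-12,0,0,0,0,0,255],[-25,0,0,0,0,0,255],[-50,0,0,0,0,0,255],[-80,0,0,0,0,0,255],[-110,0,0,0,0,0,255],[-120,0,0,0,0,0,255],[-120,0,0,0,0,0,255]]}}

```text
time_s: 19.4
eef_pos: [0.6347, 0.212, 0.1375]
eef_rot: [0.702, -0.081, 0.702, 0.081]
wrist_force: [-0.7, -0.1, -2.4]
opening: 0.311
```

```bash
cat >> h.py <<'E'
def keep(tag,im=None):
    "keeper seen by scene depth: points in a frame at TCP, jaws' y"
    st();im,d=grab('scene',tag);o,r=cur();t=o['eef_pos'];M=r.as_matrix()
    P=cloud('scene',d).reshape(-1,3);P=P[np.isfinite(P[:,0])];P=P[np.linalg.norm(P[:,:2]-t[:2],axis=1)<.085];A=(P-t)*1e3
    return np.c_[A@M[:,2],A@M[:,1],A[:,2]],t
E
python3 - <<'E'
from h import *
Q,t=keep('s10');plan(d2w(30,0,137),DK[2])
q=Q[(Q[:,2]<75)&(Q[:,2]>-30)]
print(np.histogram(q[:,2],bins=range(-30,76,4)))
np.save('q10.npy',q)
E
```

```text
t 19.4 dock [-23.8 279.8 137.5] pos [0.6347 0.212  0.1375] F [-0.7 -0.1 -2.4] op 0.311 toolx [ 0.  0. -1.] tooly [-0.229  0.973  0.   ]
shift [  -0.8 -280.3  -51. ] turn [21.4 -0.1  0. ] q6 -1.66 q1 0.15
shift [  -0.8 -280.3  -51. ] turn [-158.6   -0.    -0.2] q6 -1.66 q1 0.15
(array([  0,   0,   0,   0,   0,   0,   0,   0,   0,   0,   8,  85, 412,
       411,  27,  35,  41,  53,  65, 124,  45,  29,  27,  31,  23,  36]), array([-30, -26, -22, -18, -14, -10,  -6,  -2,   2,   6,  10,  14,  18,
        22,  26,  30,  34,  38,  42,  46,  50,  54,  58,  62,  66,  70,
        74]))
```

Run:
```python
from h import *
q=np.load('q10.npy');p=q[(q[:,2]>18.5)&(q[:,2]<25)]
for y in range(-50,55,10):
    b=p[abs(p[:,1]-y)<5]; print(y,len(b),np.percentile(b[:,0],[2,96]).round(1),end=' | ')
print()
for x in range(-20,25,8):
    b=p[abs(p[:,0]-x)<4]; print(x,np.percentile(b[:,1],[1,99]).round(1),end=' | ')
h=q[(q[:,2]>43)&(q[:,2]<50)&(abs(q[:,1])<13)];print('hub',len(h),np.percentile(h,[3,50,97],axis=0).round(1).tolist())
d=np.load('s10.npz');im=d['im'];uv=proj('scene',[[.6347,.212,.16]])[0];print(uv)
u0,v0=int(uv[0])-65,int(uv[1])-45;print(u0,v0);e=cv2.resize(im[v0:v0+95,u0:u0+130],None,fx=6,fy=6,interpolation=cv2.INTER_CUBIC);cv2.imwrite('pics/c10.png',e[:,:,::-1])
```

```text
-50 90 [-25.7  24.9] | -40 100 [-24.   24.1] | -30 109 [-37.2  25.3] | -20 60 [-36.2  24.1] | -10 41 [ 3.9 25.3] | 0 37 [11.6 26.3] | 10 31 [12.4 26.4] | 20 54 [-3.5 25.2] | 30 71 [-19.6  25. ] | 40 90 [-25.6  25.6] | 50 89 [-22.4  24. ] | 
-20 [-55.8  53.8] | -12 [-55.7  54.5] | -4 [-55.9  53.5] | 4 [-56.   53.1] | 12 [-56.1  54. ] | 20 [-54.3  53.7] | hub 129 [[-14.0, -11.2, 43.6], [3.7, -0.3, 47.4], [15.0, 12.4, 49.7]]
[408.35341317 261.23717881]
343 216
```

View pics/c10.png

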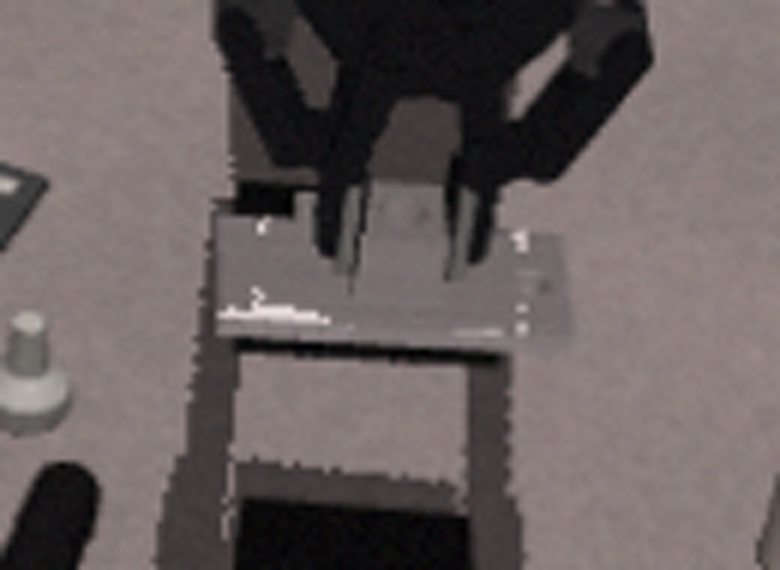

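The picture shows the keeper held level: plate corners about (216,214), (217,325), (573,338), (562,236); pin hole at (545,287).

Run:
```python
from h import *
z=158.1
k,r=fit('scene',crop([(216,214),(217,325),(573,338),(562,236),(545,287)],343,216,6),[(-25,-56,z),(25,-56,z),(25,56,z),(-25,56,z),(0,44,z)],[.63,.21,.23]);print(k,r.round(2).tolist())
print('rel to TCP, jaw frame',w2d([k[0],k[1],0],np.array([.6347,.212,.2309])))
# scene-camera measured dock: stud top & roof
d=np.load('s7.npz')
Q=modpts('s7')
s=Q[(Q[:,2]>50)&(Q[:,2]<75)&(abs(Q[:,1])<15)&(Q[:,0]>10)&(Q[:,0]<50)];print('stud',len(s),np.percentile(s,[5,50,95],axis=0).round(1).tolist())
s=Q[(Q[:,2]>38)&(Q[:,2]<52)&(abs(Q[:,1]-44)<10)&(Q[:,0]>10)&(Q[:,0]<50)];print('pin',len(s),np.percentile(s,[5,50,95],axis=0).round(1).tolist())
# image blobs: stud top centre in c7: (213,208)/4, pin top (288,258)
for n,uv,z in(('stud',(213,206),68),('pin',(288,258),50)):
    print(n,w2d(onz('scene',crop([uv],215,220,4),z/1e3)[0]))
# top camera c8 (x0 213,y0 150): stud top, pin top
for n,uv,z in(('stud',(549,149),68),('pin',(484,146),50)):
    print(n,w2d(onz('top',crop([uv],213,150,4),z/1e3)[0]))
```

```text
[0.63435793 0.21233997 0.23079461] [[0.43, 0.61], [0.57, -0.74], [0.74, 0.38], [0.26, 0.12], [-2.01, -0.24]]
rel to TCP, jaw frame [-0.3  0.4  0. ]
stud 43 [[30.4, -4.2, 52.8], [34.4, 0.9, 60.4], [37.5, 5.7, 69.3]]
pin 19 [[29.0, 41.7, 38.9], [33.0, 43.8, 44.7], [34.9, 46.5, 49.7]]
stud [31.8  0.7 68. ]
pin [32.7 45.1 50. ]
stud [29.1  0.8 68. ]
pin [28.3 43.4 50. ]
```

Keeper is centred in the grip to within 0.5 mm; stud and pin agree with the dock fit to about 1–2 mm. Carrying it over.

Request:
{"method": "step_arm", "body": {"motion": [[0,-25,-5,2,0,0,255],[0,-60,-10,5,0,0,255],[0,-100,-18,8,0,0,255],[0,-140,-26,11,0,0,255],[0,-180,-34,14,0,0,255],[0,-220,-42,17,0,0,255],[0,-255,-48,20,0,0,255],[0,-273,-50.5,21.4,0,0,255],[0,-280,-50.5,21.4,0,0,255],[0,-280,-50.5,21.4,0,0,255]]}}

```text
time_s: 20.7
eef_pos: [0.6491, -0.0715, 0.1363]
eef_rot: [0.705, 0.05, 0.706, -0.05]
wrist_force: [0.5, 0.6, -1.8]
opening: 0.317
```

Run:
```python
from h import *
plan(d2w(30.5,0.3,68),DK[2]);st()
```

```text
shift [68.3 -1.  -0. ] turn [ 0.  -0.1 -0. ] q6 -1.72 q1 -0.29
shift [68.3 -1.  -0. ] turn [-180.     0.    -0.2] q6 -1.72 q1 -0.29
t 20.7 dock [ 30.6   1.2 136.3] pos [ 0.6491 -0.0715  0.1363] F [ 0.5  0.6 -1.8] op 0.317 toolx [-0.002  0.001 -1.   ] tooly [0.141 0.99  0.   ]
```

Request:
{"method": "step_arm", "body": {"motion": [[15,-1,0,0,0,0,255],[35,-1,0,0,0,0,255],[52,-1,0,0,0,0,255],[64,-1,0,0,0,0,255],[71,-1,0,0,0,0,255],[73,-1,0,0,0,0,255],[73,-1,0,0,0,0,255]]}}

```text
time_s: 21.58
eef_pos: [0.6494, -0.0733, 0.0642]
eef_rot: [0.705, 0.05, 0.705, -0.051]
wrist_force: [-0.1, -0.3, -2.4]
opening: 0.317
```

Run:
```python
from h import *
Q,t=keep('s11');im=np.load('s11.npz')['im'];print(w2d(t))
e=cv2.resize(im[215:315,205:335],None,fx=6,fy=6,interpolation=cv2.INTER_CUBIC);cv2.imwrite('pics/c11.png',e[:,:,::-1])
f=lambda p:((proj('scene',[d2w(*p)])[0]-[205,215]+.5)*6-.5).round()
z=w2d(t)[2]+20.6
for p in[(5,-56,z),(55,-56,z),(55,56,z),(5,56,z),(30,44,z),(30,0,68),(30,44,50)]:print(p,f(p))
q=Q[(Q[:,2]>16)&(Q[:,2]<25)]
for x in(-20,-10,0,10,20):
    b=q[abs(q[:,0]-x)<5];print(x,np.percentile(b[:,1],[1,99]).round(1))
for y in(-50,-35,35,50):
    b=q[abs(q[:,1]-y)<5];print(y,np.percentile(b[:,0],[2,97]).round(1),np.median(b[:,2]))
```

```text
t 21.575 dock [31.2 -0.5 64.2] pos [ 0.6494 -0.0733  0.0642] F [-0.1 -0.3 -2.4] op 0.317 toolx [-0. -0. -1.] tooly [ 0.142  0.99  -0.   ]
[31.3 -0.6 64.5]
(5, -56, np.float64(85.1)) [276. 211.]
(55, -56, np.float64(85.1)) [203. 294.]
(55, 56, np.float64(85.1)) [488. 392.]
(5, 56, np.float64(85.1)) [555. 304.]
(30, 44, np.float64(85.1)) [491. 337.]
(30, 0, 68) [380. 336.]
(30, 44, 50) [493. 411.]
-20 [-56.2  55.5]
-10 [-54.3  56.4]
0 [-54.   56.1]
10 [-54.1  55.8]
20 [-53.4  55.6]
-50 [-21.9  24.1] 20.6748085759314
-35 [-8.4 24.6] 20.80791027738893
35 [-27.3  24.4] 20.649171430888625
50 [-25.9  23.6] 19.92952528001635
```

View pics/c11.png

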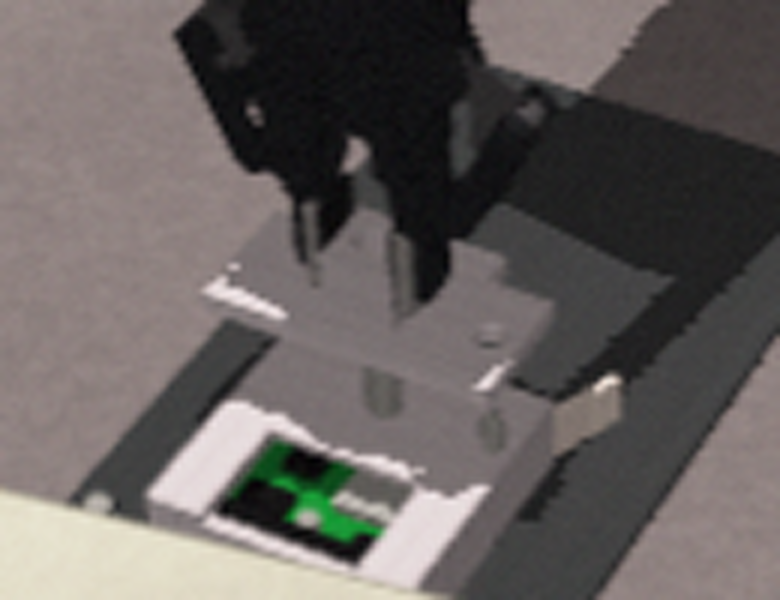

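The plate corners (203,292), (485,390), (553,303) and the pin hole (489,335) match the poses predicted from the dock within 3 enlarged pixels. Pin at (492,405) is straight below its hole. Lowering slowly while watching the force.

Request:
{"method": "step_arm", "body": {"motion": [[3,0.4,-0.3,0,0,0,255],[6,0.4,-0.3,0,0,0,255],[9,0.4,-0.3,0,0,0,255],[12,0.4,-0.3,0,0,0,255],[14,0.4,-0.3,0,0,0,255]]}}

```text
time_s: 22.25
eef_pos: [0.6486, -0.0727, 0.0494]
eef_rot: [0.705, 0.05, 0.706, -0.05]
wrist_force: [-0.1, 0.2, -1.9]
opening: 0.311
```

Request:
{"method": "step_arm", "body": {"motion": [[2,0,0,0,0,0,255],[4,0,0,0,0,0,255],[6,0,0,0,0,0,255]]}}

```text
time_s: 22.62
eef_pos: [0.6491, -0.0728, 0.044]
eef_rot: [0.705, 0.05, 0.705, -0.05]
wrist_force: [1.0, 0.9, -1.2]
opening: 0.313
```

On the stud, about 11 mm down, without resistance. Pin next.

Request:
{"method": "step_arm", "body": {"motion": [[2,0,0,0,0,0,255],[4,0,0,0,0,0,255],[6,0,0,0,0,0,255],[8,0,0,0,0,0,255]]}}

```text
time_s: 23.12
eef_pos: [0.6492, -0.0729, 0.036]
eef_rot: [0.705, 0.05, 0.705, -0.051]
wrist_force: [3.1, 0.0, 0.3]
opening: 0.313
```

Request:
{"method": "step_arm", "body": {"motion": [[2,0,0,0,0,0,255],[4,0,0,0,0,0,255],[6,0,0,0,0,0,255]]}}

```text
time_s: 23.5
eef_pos: [0.6492, -0.0729, 0.03]
eef_rot: [0.705, 0.05, 0.705, -0.051]
wrist_force: [3.6, 0.8, 0.3]
opening: 0.311
```

Request:
{"method": "step_arm", "body": {"motion": [[1.5,0,0,0,0,0,255],[3,0,0,0,0,0,255],[4.5,0,0,0,0,0,255]]}}

```text
time_s: 23.88
eef_pos: [0.6492, -0.0729, 0.0256]
eef_rot: [0.705, 0.05, 0.705, -0.051]
wrist_force: [4.7, 0.4, 1.8]
opening: 0.319
```

Request:
{"method": "step_arm", "body": {"motion": [[0,0,0.5,0,0,0,255],[1,0,0.5,0,0,0,255],[2,0,0.5,0,0,0,255],[3,0,0.5,0,0,0,255]]}}

```text
time_s: 24.38
eef_pos: [0.6492, -0.0728, 0.0222]
eef_rot: [0.705, 0.05, 0.706, -0.05]
wrist_force: [5.6, 0.5, 0.5]
opening: 0.313
```

Request:
{"method": "step_arm", "body": {"motion": [[0.7,0,0,0,0,0,255],[1.4,0,0,0,0,0,255]]}}

```text
time_s: 24.62
eef_pos: [0.6493, -0.0728, 0.0214]
eef_rot: [0.705, 0.05, 0.706, -0.05]
wrist_force: [1.2, 0.3, 7.4]
opening: 0.314
```

```bash
python3 -c "
from h import *
Q,t=keep('s12');q=Q[(Q[:,2]>10)&(Q[:,2]<28)]
for y in(-50,-35,35,50):
    b=q[abs(q[:,1]-y)<5];print(y,'plate top z',(np.median(b[:,2])+t[2]*1e3).round(1))
"
```

```text
t 24.625 dock [31.  -0.  21.4] pos [ 0.6493 -0.0728  0.0214] F [1.2 0.3 7.4] op 0.314 toolx [-0.001 -0.    -1.   ] tooly [ 0.142  0.99  -0.   ]
-50 plate top z 40.3
-35 plate top z 35.3
35 plate top z 36.7
50 plate top z 39.1
```

Contact at TCP z = 21.4, exactly the seated height, with 7 N upward. Small extra press to confirm, then open partly.

Request:
{"method": "step_arm", "body": {"motion": [[0.7,0,0,0,0,0,255],[0.7,0,0,0,0,0,255]]}}

```text
time_s: 24.92
eef_pos: [0.6493, -0.0728, 0.0214]
eef_rot: [0.705, 0.05, 0.706, -0.05]
wrist_force: [0.0, 0.9, 9.3]
opening: 0.308
```

Request:
{"method": "step_arm", "body": {"motion": [[0,0,0,0,0,0,165],[0,0,0,0,0,0,150],[0,0,0,0,0,0,135],[0,0,0,0,0,0,125],[0,0,0,0,0,0,125],[0,0,0,0,0,0,125]]}}

```text
time_s: 25.68
eef_pos: [0.6492, -0.0728, 0.0202]
eef_rot: [0.705, 0.05, 0.706, -0.05]
wrist_force: [-0.1, -0.6, -0.1]
opening: 0.51
```

Released with no force. Rising straight up, then retreating for the final look.

Request:
{"method": "step_arm", "body": {"motion": [[-5,0,0,0,0,0,125],[-12,0,0,0,0,0,125],[-22,0,0,0,0,0,125],[-40,0,0,0,0,0,125],[-80,0,0,0,0,0,125],[-140,0,0,0,0,0,125],[-180,30,-30,0,0,0,125],[-200,80,-60,0,0,0,125],[-200,130,-90,0,0,0,125],[-200,180,-120,0,0,0,125]]}}

```text
time_s: 26.92
eef_pos: [0.5558, 0.1239, 0.2225]
eef_rot: [0.706, 0.051, 0.705, -0.05]
wrist_force: [0.9, 1.3, 0.4]
opening: 0.511
```

Request:
{"method": "step_arm", "body": {"motion": [[0,60,-20,0,0,0,125],[0,120,-40,0,0,0,125],[0,170,-60,0,0,0,125],[0,220,-80,0,0,0,125],[0,220,-80,0,0,0,125],[0,220,-80,0,0,0,125],[0,220,-80,0,0,0,125]]}}

```text
time_s: 27.8
eef_pos: [0.509, 0.3503, 0.2208]
eef_rot: [0.705, 0.051, 0.706, -0.051]
wrist_force: [-0.2, 0.1, 0.1]
opening: 0.511
```

Run:
```python
from h import *
st();im,d=grab('scene','s13');it,dt=grab('top','t13')
e=cv2.resize(im[220:320,220:320],None,fx=4,fy=4,interpolation=cv2.INTER_CUBIC);f=cv2.resize(it[150:250,300:400],None,fx=4,fy=4,interpolation=cv2.INTER_CUBIC)
cv2.imwrite('pics/c13.png',np.hstack([e,f])[:,:,::-1])
P=cloud('scene',d).reshape(-1,3);P=P[np.isfinite(P[:,0])&(np.hypot(P[:,0]-.648,P[:,1]+.073)<.08)]
Q=np.array([w2d(p) for p in P])
p=Q[(Q[:,2]>38)&(Q[:,2]<47)&(np.maximum(abs(Q[:,0]-30),abs(Q[:,1]))>16)&(Q[:,0]>6)&(Q[:,0]<54)];A=np.c_[p[:,0]-30,p[:,1],np.ones(len(p))];print('plate n',len(p),'slopes,z',np.linalg.lstsq(A,p[:,2],rcond=None)[0],np.percentile(p[:,:2],[1,99],axis=0))
h=Q[(Q[:,2]>60)&(Q[:,2]<80)];print('hub top',np.percentile(h,[3,50,97],axis=0).round(1).tolist())
```

```text
t 27.8 dock [-167.9  398.9  220.8] pos [0.509  0.3503 0.2208] F [-0.2  0.1  0.1] op 0.511 toolx [-0.001 -0.    -1.   ] tooly [ 0.144  0.99  -0.   ]
plate n 570 slopes,z [1.59773957e-03 9.43013081e-04 4.22481732e+01] [[  6.969 -54.831]
 [ 53.631  55.8  ]]
hub top [[17.3, -13.6, 61.0], [32.8, 0.5, 67.2], [44.8, 13.5, 70.9]]
```

The picture limit is reached, but depth shows the plate flat at z = 42.2 mm (expected 42) with slopes under 0.002. Handing in after a numeric check of the bystanders.

Run:
```python
from h import *
a=np.load('scene0.npz')['im'].astype(int);b=np.load('s13.npz')['im'].astype(int);D=abs(a-b).max(2)
for n,(u0,v0,u1,v1) in dict(heatsink=(170,185,205,215),jar=(138,225,168,260),nozzle=(335,265,360,292),driver=(330,290,362,330),tin=(378,245,430,278),flux=(468,275,492,318),spool=(460,322,495,358)).items():print(n,(D[v0:v1,u0:u1]>50).mean().round(3))
print(ctrl.hand_in())
```

```text
heatsink 0.0
jar 0.0
nozzle 0.0
driver 0.0
tin 0.0
flux 0.227
spool 0.0
the job is handed in; nothing more can be done
None
```

I handed the job in at about 28 s with the arm clear. The module is home in the case and the keeper is seated over the stud and pin. One bystander check is open.

- **Module:** I pushed it with part-open fingers until it hit a hard stop at 11 N, with the finger faces level with the rim. From above, nothing stuck out past the rim and the connector was at the back.
- **Keeper:** I gripped it by the hub and lowered it slowly over the stud and pin; it was never dropped. It met the roof at the expected height (TCP z 21.4 mm). After I let go, depth showed the plate top at 42.2 mm (expected 42) with tilt under 0.002.
- **Fingertip height:** The real fingertips stood about 29 mm higher than the reported TCP at that opening. My first push passed over the module without moving it noticeably. I found the offset from depth and corrected for it.
- **Not confirmed:**
  - **Final picture:** I could not view it because the 12-picture limit was reached. The lip in front of the panel is inferred from the plate pose.
  - **Flux bottle:** Six of the seven bystanders showed no image change. The area around the flux bottle changed by 23%. That may be the parked arm or its shadow, since I felt no contact there, but I did not verify it.

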